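# Sort glue-up weights by heft into the catch rack

### The arm

A 7-joint arm with a two-finger parallel gripper is mounted at the origin on the work surface. World frame = base frame: x ahead of the robot, y to its left, z up, the work surface at z = 0. Lengths are in m, angles in rad, forces in N, time in s.
With the tool pointing down it reaches from about 0.425 to 0.95 m from the base axis. Payload 4.7 kg.
Tool frame: the origin (TCP) lies on the centre line of the jaws, within the pads' length; the fingertips stand robot.nose_length ahead of it and the grasp point (between the pads) lies 8 mm behind it (robot.nose_length is the distance from the TCP to the fingertips, in m); z points along the fingers, y is the line along which they close (so a half turn about z gives the same grasp; the last joint's range is limited). The gripper opens to 85 mm and grips with 20 to 120 N. Pads are 22 mm wide; open, the fingers measure 114 mm over their backs; the gripper's body (76 mm by 85 mm) begins 54 mm behind the grasp point. The pads swing forward as they close: fully open they stand 13 mm farther back than shut.
Start: joints at [-1.251, 0.469, -0.049, 1.532, 0.024, 1.141, -0.082], TCP at [0.231, 0.634, 0.242] pointing down, gripper open.
Joint ranges: [-2.59, 2.59], [-0.33, 1.99], [-1.39, 1.29], [0.1, 2.45], [-1.04, 4.18], [0.21, 1.99], [-2.66, 2.66]. Speed limits (rad/s): [2.57, 2.57, 3.14, 3.14, 3.14, 3.14, 3.14].

### API

Orientations are given as [roll, pitch, yaw] about the fixed x, y, z axes, in that order (R = Rz(yaw) Ry(pitch) Rx(roll)).
In Python, from plant import robot gives the robot as it stands. Calls block until the motion is done:
- robot.goto(position, orientation): joint-space move of the TCP to a pose.
- robot.move_straight(position, vel=0.15, attitude=None, contact_N=None): straight line of the TCP; attitude=None keeps the orientation; vel is the mean speed in m/s. With contact_N (N) it stops when the force on the tool has changed by that much, and returns True; else False.
- robot.move_joints(angles): joint-space move.
- robot.grip(opening, strength=None): opening from 0.0 (shut) to 1.0 (fully open); strength is the grip in N (None keeps the last); returns when the fingers have stopped.
- robot.sleep(seconds).
- robot.inverse_kinematics(position, orientation): joint angles nearest the present ones, or None.
- robot.sense(): the state.
- robot.grab_frame(name): name is "scene" or "top" or "wrist"; returns a dict with "image" (480x640x3 uint8, red, green, blue), "range_z" (480x640 float32, m along the optical axis (not along the pixel's ray), 0 where there is no reading), "fx", "fy", "cx", "cy" (pixels), "R" (3x3) and "t" (3): a world point X has camera coordinates R X + t. Camera axes: x right, y down, z forward; pixel columns grow to the right and rows downward; lengths in m; the calibration is good to about 2 mm. A picture is of the moment at which its call begins.
A pose or a line that the arm cannot do raises robot.IKError and nothing moves.
- robot.close_job(): hands the job in; it is judged then, once.
The state is a dict: "t": time; "joint_pos": joint angles; "joint_velocities": joint speeds; "effort": joint torques, N m; "tcp_pos": TCP position; "tcp_rot": TCP orientation; "wrist_force": force on the tool from outside, world axes, zero at the start; "torque": the same for the moment, N m; "opening": opening from 0.0 (shut) to 1.0 (fully open); "gripper_force": force on a finger pad.
Only numpy, scipy, OpenCV 4.12 (cv2) and the standard library are available. Lean on these libraries where they do the work, as an engineer would, in place of code of your own. Each camera call takes 0.05 s, during which the arm holds its last target. There are 200 camera calls.

### The job

The two grey pressing weights look alike but have different cores. Heft each to tell whether its core is wood, aluminium or steel (about 180, 320 or 680 g in all), then slide it into its lane of the rack (seen from the robot: wood left, aluminium middle, steel right), past the sprung catch and home, one weight after the other, until you feel it bear on the lane's stop pad with a firm push of about 10 N, never over 25 N. Leave both standing there, do not drop them, and leave the rest of the bench as it is.

Things in the scene. Friction and masses are not known exactly. Their poses are not given: they have to be found in the camera images.
- weight_a: one of two look-alike pressing weights, upright on the bench: grey case 62 x 62 x 56 mm high; on its middle a square dark wooden grip 30 x 30 mm, from 56 to 102 mm above the underside, faces parallel to the case's. Origin: centre of the underside; z up, x and y along the sides. Inside, unseen and 1 mm loose, a core: in all about 180 g (wood), 320 g (aluminium) or 680 g (steel), within 8 percent
- weight_b: the other weight: outside the same as weight_a in shape, sizes and axes. The two never have the same core, and which has which of the three changes every time
- rack: plywood rack fixed to the bench, 180 mm deep (x = -85 to 95 mm) and 251 mm wide. Origin: at the bench, mid-width; x from the open front to the backstop, y to the left, z up. Floor at z = 10 mm. Three lanes along x, 65 mm wide, at y = 79, 0, -79 mm, between 14 mm walls 25 mm high above the floor. A seated weight's origin: x = 39 to 49 mm, as its lane's stop pad is set, z = 10 mm
- deck: the rack's plywood floor board, 167 x 251 mm, its top at z = 10 mm of the rack, on rubber: it yields 1 mm per 25 N. Origin and axes as the rack's (rises and sinks with the board)
- backstop: plywood bar across the lanes' far ends, face at x = 82 mm of the rack, top 50 mm above the bench, on rubber: yields 1 mm per 10 N, at most 5 mm. In each lane a black stop pad (44 mm wide, 24 to 44 mm above the bench) stands 2 to 12 mm out of this face, set differently each time and not measured: to be found by feel. Origin and axes as the rack's
- apron (a point): on the floor (z = 10 mm of the rack), x = -50, y = 0 mm of the rack: the flat apron without walls, x = -85 to -12 mm, all across the rack, where a weight can be set down before its lane. The walls' pointed noses run from x = -12 to -5 mm and lead into the lanes, which leave 1.5 mm play each side of a weight. Axes as the rack's
- catch_left_tip (a point): where the left lane's sprung brass catch stands out 3.5 mm from the lane's left (+y) wall, x = 3 mm, 14 mm above the floor (each lane has one, 16 mm high, x = -8 to 6.5 mm). A weight's leading edge pushes it aside (about 2 to 6 N along the lane), it rubs along the weight's side and snaps out behind it before it reaches the stop pad. It does not yield to a push from above
- lane_left (a point): on the floor of the left (+y) lane, middle of the range where a seated weight's origin comes to rest: up to 5 mm nearer or farther along the lane, as the stop pad is set. At x = 44 mm of the rack; axes as the rack's. This lane is for the weight with a wooden core
- lane_middle (a point): on the floor of the middle lane, middle of the range where a seated weight's origin comes to rest: up to 5 mm nearer or farther along the lane, as the stop pad is set. At x = 44 mm of the rack; axes as the rack's. This lane is for the weight with an aluminium core
- lane_right (a point): on the floor of the right (-y) lane, middle of the range where a seated weight's origin comes to rest: up to 5 mm nearer or farther along the lane, as the stop pad is set. At x = 44 mm of the rack; axes as the rack's. This lane is for the weight with a steel core
- tape: bystander: upright-axis roll of tape, 60 mm across, 22 mm high, origin under its centre
- magnet: bystander: dark disc magnet, 28 mm across, 8 mm high, origin under its centre
- pencil: bystander: red pencil 160 mm long, 8 mm thick, lying along its x, origin under its middle
- glue: bystander: yellow glue bottle, 56 mm across, 150 mm high, origin under its centre
- screwdriver: bystander: screwdriver lying along its x, origin under its middle
- square: bystander: carpenter's try square lying flat, wooden stock 100 mm long and 18 mm high, steel blade 150 mm along its x, origin under the stock's middle
There are look-alikes about, which are no part of the job. Leave any green look-alike of the weight_b alone.

How it is judged:
By the outcome, as a careful person would: the job done as asked, in the order asked, and still so for the second after the job is handed in, with the robot touching nothing.
It also fails if it takes over 72 s, if anything falls off the work surface, if the arm or the gripper's body presses on something with over 40 N, if the wrist force passes 120 N, or if a joint passes its speed limit or range.

## Working session

There is one attempt and no reset: what is moved stays moved. The work goes in short steps, each a Python script; the robot and the scene stay as the last script left them, time stands still between calls to the robot, and variables do not carry over. Pictures are saved under pics/ and viewed, at most 10 in all, crops included, and the job is handed in when it is done.

```bash
ls; mkdir -p pics; python3 - <<'E'
from plant import robot
import cv2,pickle,numpy as np
fr={n:robot.grab_frame(n) for n in("top","scene")}
pickle.dump(fr,open('fr.pkl','wb'))
for n in fr: cv2.imwrite(f'pics/{n}0.png',fr[n]['image'][:,:,::-1])
s=robot.sense();print(s,robot.nose_length)
for n in fr: print(n, -fr[n]['R'].T@fr[n]['t'], fr[n]['fx'])
E
```

```text
pics
{'t': 0.1, 'joint_pos': array([-1.25092116,  0.469391  , -0.04863492,  1.53353851,  0.02410173,
        1.14099429, -0.08228921]), 'joint_velocities': array([-0.00086422, -0.00103557, -0.00066872, -0.00279823, -0.00113972,
        0.00273936, -0.00125204]), 'effort': array([ 1.16556464e-03, -5.11517286e+01, -4.66314820e-02, -2.38390696e+01,
        1.08161659e-02,  4.44123696e-03,  1.27154692e-05]), 'tcp_pos': array([0.23047596, 0.6339149 , 0.24136132]), 'tcp_rot': array([-3.13984762e+00,  4.25289995e-05,  2.79289292e+00]), 'wrist_force': array([-0.05031819,  0.37011175,  0.38677798]), 'torque': array([0.01388326, 0.01521984, 0.03051826]), 'gripper_force': 0.0, 'opening': 1.0000174008834009} 0.011
top [ 0.27516787 -0.02097408  1.10047436] 443.86417632264613
scene [ 0.86250992 -0.75179388  0.80827077] 538.7097325632272
```

View pics/top0.png

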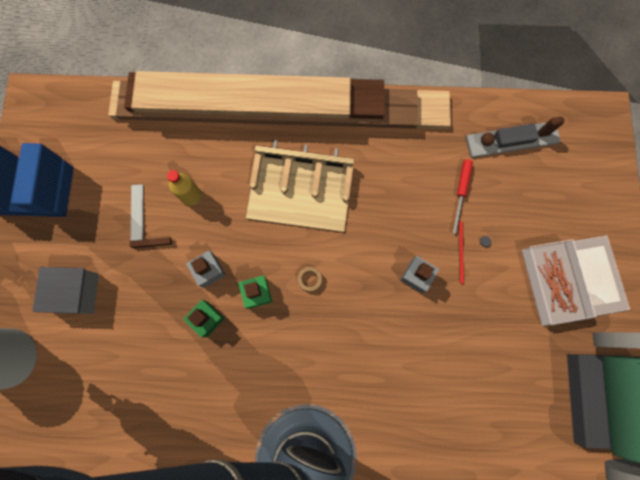

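View pics/scene0.png

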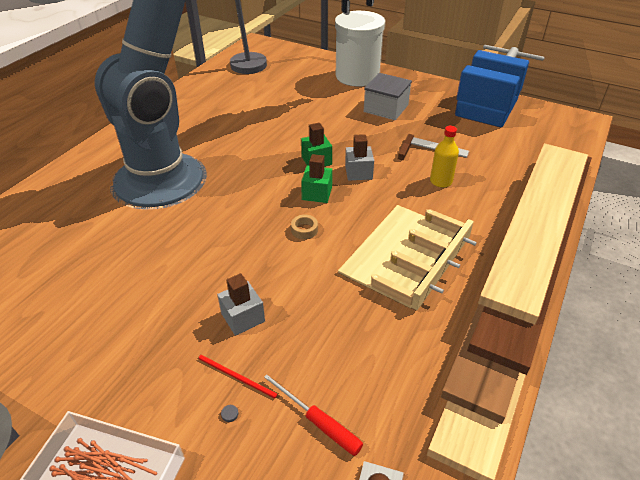

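Scene: grey weights with grips at top-view pixels (206,267) and (420,274). The look-alikes are green ones at (254,291) and (203,318), a plain grey box at (65,290), and a plane at (515,138). The rack is at (300,188), opening towards the robot. I choose the two grey ones with grips; next I measure them and check in one close crop.

```bash
cat > h.py <<'E'
import numpy as np,cv2
def cloud(f):
    z=f['range_z'];v,u=np.mgrid[:480,:640]
    C=np.stack([(u-f['cx'])/f['fx']*z,(v-f['cy'])/f['fy']*z,z],-1)
    P=(C-f['t'])@f['R'];P[z==0]=np.nan
    return P
def rect(P,c,r,lo,hi):
    Q=P.reshape(-1,3);Q=Q[np.isfinite(Q[:,0])]
    m=(np.hypot(Q[:,0]-c[0],Q[:,1]-c[1])<r)&(Q[:,2]>lo)&(Q[:,2]<hi)
    Q=Q[m];return cv2.minAreaRect((Q[:,:2]*1000).astype(np.float32)),len(Q),np.median(Q[:,2])
E
python3 - <<'E'
import pickle,cv2,numpy as np
from h import *
fr=pickle.load(open('fr.pkl','rb'))
T=cloud(fr['top']);S=cloud(fr['scene'])
im=fr['top']['image'][:,:,::-1]
a=T[267,206-3];b=T[274,420]
for nm,c in(('L',a),('R',b)):
    print(nm,c)
    for P in(T,S): print(' case',rect(P,c,.055,.045,.062),' grip',rect(P,c,.055,.085,.112))
c=T[195,297];print(c)
for P in(T,S): print('rack',rect(P,c,.17,.006,.062),'walls',rect(P,c,.17,.025,.04))
for n,p in dict(tape=(300,279),glue=(185,190),sqr=(150,241),green1=(254,291)).items(): print(n,T[p[1],p[0]])
o=[cv2.resize(im[y:y+90,x:x+130],None,fx=3,fy=3,interpolation=3) for x,y in((150,225),(360,225),(235,140))]
cv2.imwrite('pics/crop.png',cv2.resize(np.vstack([np.hstack(o[:2]),np.hstack([o[2],o[2]*0])]),None,fx=1,fy=1))
E
```

```text
L [0.41888708 0.24606369 0.10107023]
 case (((424.5929870605469, 255.87570190429688), (63.87322235107422, 62.3000373840332), 32.790931701660156), 465, np.float64(0.0567680484598187))  grip (((424.3890075683594, 255.9377899169922), (31.190505981445312, 30.596054077148438), 32.8129997253418), 205, np.float64(0.10189585530822654))
 case (((424.9080810546875, 256.2298583984375), (62.063743591308594, 70.87612915039062), 33.1018180847168), 352, np.float64(0.05520036656521799))  grip (((426.4345397949219, 254.0254669189453), (30.598711013793945, 33.86593246459961), 33.773231506347656), 157, np.float64(0.09946443987419921))
R [ 0.41774662 -0.24694559  0.10044032]
 case (((427.2176513671875, -260.9337158203125), (62.00491714477539, 63.35518264770508), 60.416378021240234), 462, np.float64(0.05611490541383208))  grip (((426.6837158203125, -260.8533935546875), (30.534337997436523, 31.112716674804688), 60.74333190917969), 200, np.float64(0.10177520562125517))
 case (((427.7649841308594, -261.0914611816406), (62.876644134521484, 66.8409194946289), 59.93169021606445), 688, np.float64(0.055536401168
[... 241 characters left out ...]
2.5896911621094, 303.8736572265625), 67.46525573730469), 7225, np.float64(0.011336062422894871)) walls (((688.0126953125, 32.482208251953125), (251.33963012695312, 133.87977600097656), 83.61768341064453), 1076, np.float64(0.03506724647917783))
rack (((651.373291015625, 37.08009338378906), (258.07879638671875, 208.41590881347656), 83.70252990722656), 7926, np.float64(0.011302675063421662)) walls (((688.9503173828125, 32.89570617675781), (258.2560119628906, 133.55474853515625), 83.4209976196289), 1735, np.float64(0.033861441414833486))
tape [0.40802374 0.02857572 0.02062126]
glue [0.6005821  0.30389363 0.10026692]
sqr [0.49238279 0.40594023 0.01643733]
green1 [0.3676851  0.12667123 0.10415612]
```

View pics/crop.png

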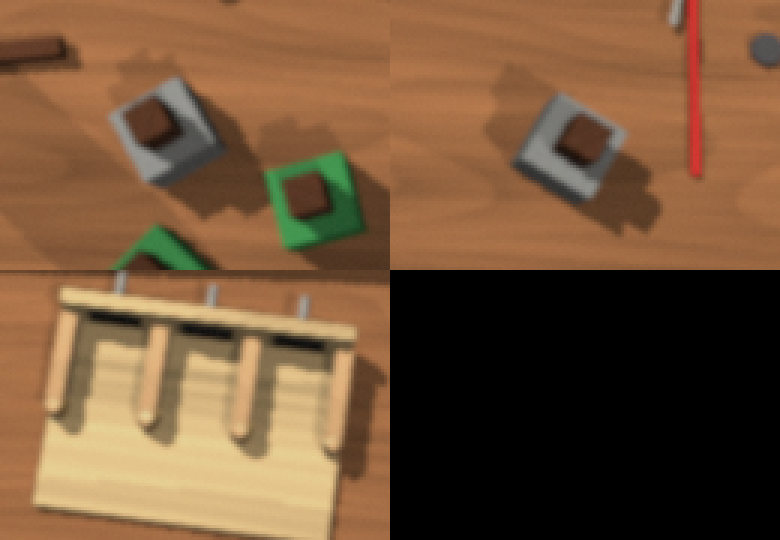

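Crop: the left weight (grip ~(150,122) in the crop) and the right weight (grip ~(583,140)) are both grey and intact. The rack is yawed about -6.5°, open towards the robot. Next, a nearer look at the rack with the wrist camera.

```bash
python3 - <<'E'
from plant import robot
import numpy as np,cv2,pickle
from h import *
y=np.deg2rad(-6.4)
def spin(p,yaws):
    j0=robot.sense()['joint_pos'];b=None
    for w in yaws:
        q=robot.inverse_kinematics(p,[np.pi,0,w])
        if q is not None:
            print(np.rad2deg(w).round(),np.round(q,2))
spin([.62,.04,.34],[y,y+np.pi]);spin([.4246,.256,.15],[np.deg2rad(32.8+90*k) for k in range(4)])
robot.goto([.56,.05,.34],[np.pi,0,y+np.pi if robot.inverse_kinematics([.56,.05,.34],[np.pi,0,y+np.pi]) is not None else y])
f=robot.grab_frame('wrist');s=robot.sense();pickle.dump(f,open('fw.pkl','wb'))
cv2.imwrite('pics/w1.png',f['image'][:,:,::-1]);print(s['t'],s['tcp_pos'],s['joint_pos'],-f['R'].T@f['t'])
E
```

```text
-6.0 [-0.7   0.38  0.79  1.57 -0.28  1.31 -1.55]
174.0 [-0.42  0.32  0.38  1.56 -0.12  1.29  1.44]
33.0 [-1.03  0.31  0.49  2.07 -0.2   0.81 -1.42]
123.0 [-0.81  0.29  0.22  2.06 -0.09  0.8   0.03]
213.0 [-0.55  0.29 -0.09  2.04  0.03  0.81  1.48]
303.0 [-1.48  0.49  1.12  2.09 -0.57  0.91 -2.6 ]
2.5583 [0.55995564 0.05117502 0.33974219] [-0.49116811  0.21422885  0.39458563  1.69119373 -0.08633411  1.25371136
  1.38331366] [0.47964843 0.06131913 0.47005895]
```

View pics/w1.png

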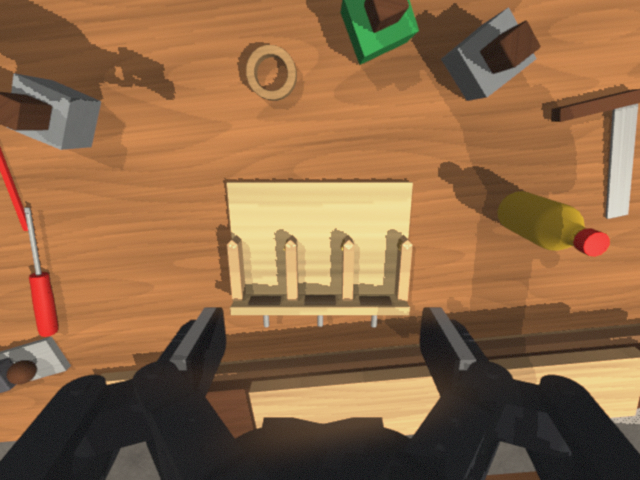

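The wrist view shows the rack square in the picture: floor board from (226,182) to (412,182), wall noses at row ~240, backstop at row ~310, stop-pad bolts behind it. Fitting its pose from the depth.

```bash
python3 - <<'E'
import pickle,numpy as np,cv2
from h import *
fr=pickle.load(open('fr.pkl','rb'));fr['wrist']=pickle.load(open('fw.pkl','rb'))
def fit(P):
    Q=P.reshape(-1,3);Q=Q[np.isfinite(Q[:,0])]
    th=np.deg2rad(-6.4);o=np.array([.65,.037])
    for it in range(4):
        ex=np.array([np.cos(th),np.sin(th)]);ey=np.array([-ex[1],ex[0]])
        X=(Q[:,:2]-o)@ex;Y=(Q[:,:2]-o)@ey;Z=Q[:,2]
        A=[]
        for y0 in(-.1185,-.0395,.0395,.1185):
            m=(abs(Y-y0)<.0125)&(X>.005)&(X<.075)&(Z>.031)&(Z<.042)
            xb=X[m];yb=Y[m]
            for lo in np.arange(.005,.075,.01):
                k=(xb>=lo)&(xb<lo+.01)
                if k.sum()>5:A.append((lo+.005,(yb[k].min()+yb[k].max())/2-y0))
        A=np.array(A);k=np.polyfit(A[:,0],A[:,1],1)
        bz=(Z>.043)&(Z<.058)&(abs(Y)<.12)&(X>.07)&(X<.11)
        fb=(Z>.006)&(Z<.016)&(abs(Y)<.11)&(X>-.12)&(X<-.03)
        bars=[X[bz&(abs(Y-c)<.01)].min() for c in np.arange(-.1,.11,.02) if (bz&(abs(Y-c)<.01)).any()]
        rear=[X[bz&(abs(Y-c)<.01)].max() for c in np.arange(-.1,.11,.02) if (bz&(abs(Y-c)<.01)).any()]
        fr_=[X[fb&(abs(Y-c)<.01)].min() for c in np.arange(-.1,.11,.02)]
        dx=(np.median(fr_)+.085 + np.median(rear)-.095)/2
        dth=np.arctan(k[0]);th+=dth;o=o+ex*dx+ey*k[1]
    s=np.polyfit(np.arange(-.1,.11,.02),fr_,1)[0]
    return o,np.rad2deg(th),np.median(fr_),np.median(bars),np.median(rear),'frontslope',np.rad2deg(s),A[:,1].std(),np.median(Z[fb])
for n in fr:
    P=cloud(fr[n]);print(n,*[np.round(x,4) if not isinstance(x,str) else x for x in fit(P)])
P=cloud(fr['wrist'])
for c in((.4247,.2559),(.4272,-.2609)):
    print(rect(P,c,.055,.045,.062)[0],rect(P,c,.055,.085,.112)[0],rect(P,c,.055,.085,.112)[2])
E
```

```text
top [0.6325 0.0381] -6.1832 -0.0853 0.0771 0.0952 frontslope 0.7836 0.0003 0.0104
scene [0.6337 0.0374] -5.517 -0.0855 0.077 0.0956 frontslope 0.9376 0.0006 0.0095
wrist [0.6323 0.0405] -6.1276 -0.0847 0.0778 0.0947 frontslope 0.0701 0.0003 0.0084
((424.1690368652344, 257.604248046875), (62.160308837890625, 63.28681182861328), 32.55994415283203) ((424.2335205078125, 257.34197998046875), (30.313350677490234, 31.02766227722168), 32.85125732421875) 0.10031123625244875
((427.9360046386719, -259.3363342285156), (64.81466674804688, 63.122413635253906), 60.39384078979492) ((428.6065673828125, -257.2962646484375), (28.65665626525879, 30.246095657348633), 60.74835205078125) 0.09972051858444894
```

```bash
cat >> h.py <<'E'
def force(robot,n=10):
    L=[]
    for _ in range(n): robot.sleep(.03);L.append(robot.sense()['wrist_force'])
    return np.mean(L,0)
def pick(robot,x,y,yawdeg):
    robot.goto([x,y,.16],[np.pi,0,np.deg2rad(yawdeg)])
    robot.sleep(.2);f0=force(robot)
    robot.move_straight([x,y,.073],vel=.1)
    robot.grip(0,80)
    print('op',robot.sense()['opening'],robot.sense()['gripper_force'])
    robot.move_straight([x,y,.16],vel=.1)
    robot.sleep(.3);f1=force(robot)
    s=robot.sense();print('t',s['t'],'opening',s['opening'],'df',(f1-f0).round(2),'mass g',-(f1-f0)[2]/9.81*1000,'tcp',s['tcp_pos'].round(4))
E
python3 - <<'E'
from plant import robot
from h import *
import pickle
pick(robot,.4244,.2567,212.7)
f=robot.grab_frame('wrist');pickle.dump(f,open('fh.pkl','wb'));cv2.imwrite('pics/h1.png',f['image'][:,:,::-1])
E
```

```text
op 0.3429187922629141 79.29563283920288
t 7.475 opening 0.33931916077284335 df [-0.04  0.5  -1.74] mass g 177.21277161701337 tcp [0.4244 0.2567 0.16  ]
```

View pics/h1.png

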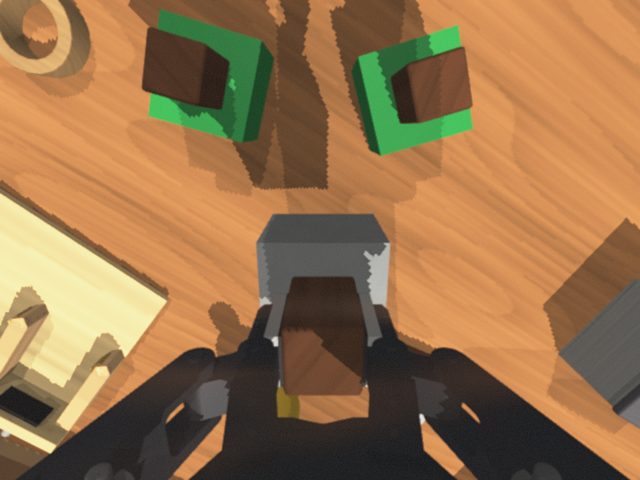

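Held weight: case centred between the jaws (front top edge (262–388, 243)), about 177 g, so wood and the left lane. I go before the left lane and compare walls with the held weight in the same picture.

```bash
cat >> h.py <<'E'
def fitwalls(P,o,thd,walls,lo=.0,hi=.075):
    Q=P.reshape(-1,3);Q=Q[np.isfinite(Q[:,0])];th=np.deg2rad(thd);o=np.array(o)
    for it in range(3):
        ex=np.array([np.cos(th),np.sin(th)]);ey=np.array([-ex[1],ex[0]])
        X=(Q[:,:2]-o)@ex;Y=(Q[:,:2]-o)@ey;Z=Q[:,2];A=[]
        for y0 in walls:
            m=(abs(Y-y0)<.0125)&(Z>.029)&(Z<.042)
            for l in np.arange(lo,hi,.008):
                k=m&(X>=l)&(X<l+.008)
                if k.sum()>8 and np.ptp(Y[k])>.011:A.append((l+.004,(Y[k].min()+Y[k].max())/2-y0,y0,np.ptp(Y[k])))
        A=np.array(A);k=np.polyfit(A[:,0],A[:,1],1);th+=np.arctan(k[0]);o=o+ey*k[1]
    return o,np.rad2deg(th),A.round(4)
def held(f,tcp,yaw,ztop):
    P=cloud(f).reshape(-1,3);d=P-tcp
    ex=np.array([np.cos(yaw),np.sin(yaw)]);ey=np.array([-ex[1],ex[0]])
    X=d[:,:2]@ex;Y=d[:,:2]@ey
    m=(abs(P[:,2]-ztop)<.006)&(abs(X)<.04)&(abs(Y)<.04)
    xs,ys=X[m],Y[m]
    s=[((ys[k].min()+ys[k].max())/2*1000,np.ptp(ys[k])*1000) for l in np.arange(-.032,.034,.004) for k in[(xs>=l)&(xs<l+.004)] if k.sum()>20]
    return np.round(s,1),xs.min(),xs.max()
E
python3 - <<'E'
from plant import robot
from h import *
import pickle
s=robot.sense();f=pickle.load(open('fh.pkl','rb'))
print(held(f,s['tcp_pos'],np.deg2rad(32.7),.143))
th=np.deg2rad(-6.13);o=np.array([.6324,.0395]);R=np.array([[np.cos(th),-np.sin(th)],[np.sin(th),np.cos(th)]])
p=o+R@[-.055,.079]
robot.goto([*p,.16],[np.pi,0,th+np.pi]);robot.sleep(.2)
f=robot.grab_frame('wrist');s=robot.sense();pickle.dump(f,open('fa.pkl','wb'))
cv2.imwrite('pics/a1.png',f['image'][:,:,::-1])
print(s['t'],s['tcp_pos'],p,s['tcp_rot'],s['wrist_force'])
print(held(f,s['tcp_pos'],th,.143))
try:print(fitwalls(cloud(f),o,-6.13,(.0395,.1185,-.0395)))
except Exception as e:print(e)
E
```

```text
(array([[ 0.7, 62.2],
       [ 0.6, 62.2],
       [ 0.6, 61.8],
       [ 0.7, 62.1],
       [ 0.6, 61.7],
       [ 0.8, 62.3],
       [ 0.7, 61.9],
       [ 0.8, 62.2],
       [ 0.7, 61.9]]), np.float64(-0.03067162403508132), np.float64(0.0037608718884612744))
8.625 [0.58533645 0.12548794 0.16004843] [0.58615047 0.12392145] [ 3.14083704e+00 -5.79510713e-04  3.03731890e+00] [-0.5608733   0.21798821 -1.74456655]
(array([[ 1.5, 62. ],
       [ 1.6, 62.1],
       [ 1.6, 61.8],
       [ 1.8, 62.3],
       [ 1.7, 62.1],
       [ 1.6, 62.2],
       [ 1.6, 62. ],
       [ 1.7, 62.1],
       [ 1.6, 61.7]]), np.float64(-0.03157683122589075), np.float64(0.0026055147753340116))
(array([0.63243434, 0.03981402]), np.float64(-4.988855148738911), array([[ 0.004 , -0.0008, -0.0395,  0.0179],
       [ 0.012 ,  0.0005, -0.0395,  0.0153],
       [ 0.02  ,  0.0004, -0.0395,  0.0149],
       [ 0.028 ,  0.0001, -0.0395,  0.0151],
       [ 0.036 ,  0.0001, -0.0395,  0.0145],
       [ 0.044 , -0.    , -0.0395,  0.0144],
       [ 0.052 , -0.0003, -0.0395,  0.0144]]))
```

View pics/a1.png

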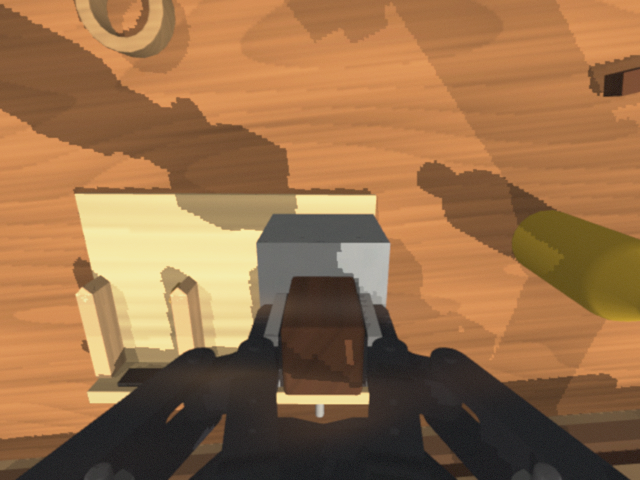

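The held weight stands before the left lane over the apron (case top edge (258–388, 242), walls at (100,290) and (185,290)). The wrist camera reads about 1.2 mm towards +y, so the rack origin y is about 0.0389. Lowering and entering gently.

```bash
cat >> h.py <<'E'
TH=np.deg2rad(-6.13);RM=np.array([[np.cos(TH),-np.sin(TH)],[np.sin(TH),np.cos(TH)]]);O=np.array([.6324,.0389])
def W(x,y,z): return [*(O+RM@[x,y]),z]
def st(robot,f0=np.zeros(3)):
    s=robot.sense();p=RM.T@(s['tcp_pos'][:2]-O);f=np.array(force(robot,4))-f0
    print('t %.2f'%s['t'],'rack xy mm',(p*1000).round(2),'z %.4f'%s['tcp_pos'][2],'F rack',(RM.T@f[:2]).round(2),f[2].round(2),'yawerr',np.rad2deg(s['tcp_rot'][2]-TH-np.pi).round(2),'op %.3f'%s['opening'])
    return p,np.r_[RM.T@f[:2],f[2]]
E
python3 - <<'E'
from plant import robot
from h import *
A=[np.pi,0,TH+np.pi]
robot.move_straight(W(-.055,.079,.11),vel=.1,attitude=A)
robot.sleep(.3);f0=force(robot);st(robot)
print(robot.move_straight(W(-.055,.079,.078),vel=.03,contact_N=1.5))
p,_=st(robot,f0);z=robot.sense()['tcp_pos'][2]
robot.move_straight(W(-.055,.079,z+.001),vel=.03);st(robot,f0)
for x in(-.035,-.02,-.005,.012):
    c=robot.move_straight(W(x,.079,z+.001),vel=.04,contact_N=14);st(robot,f0)
    if c:print('CONTACT');break
print(f0)
E
```

```text
t 9.91 rack xy mm [-55.    79.02] z 0.1100 F rack [-0.24 -0.12] -1.74 yawerr 0.0 op 0.341
True
t 10.88 rack xy mm [-55.25  79.01] z 0.0831 F rack [-0.81  0.37] 5.95 yawerr 0.01 op 0.343
t 11.26 rack xy mm [-55.46  78.88] z 0.0835 F rack [-0.24  0.01] -0.02 yawerr 0.01 op 0.344
t 12.04 rack xy mm [-35.09  78.9 ] z 0.0839 F rack [-0.34  0.57] 0.11 yawerr -0.0 op 0.338
t 12.70 rack xy mm [-19.22  78.57] z 0.0841 F rack [ 0.5  -1.26] -0.24 yawerr -0.03 op 0.344
t 13.36 rack xy mm [-4.31 78.86] z 0.0841 F rack [ 0.36 -1.27] 0.12 yawerr -0.01 op 0.337
t 14.07 rack xy mm [12.68 78.88] z 0.0841 F rack [ 0.36 -1.35] -0.41 yawerr -0.01 op 0.341
[ 0.02950898 -0.14793118 -1.66017076]
```

In the lane, with the catch pressing lightly. On to the stop pad, slowly.

```bash
cat >> h.py <<'E'
def seat(robot,y,z,f0):
    robot.move_straight(W(.033,y,z),vel=.05,contact_N=14);st(robot,f0)
    c=robot.move_straight(W(.055,y,z),vel=.012,contact_N=6);print(c);p,f=st(robot,f0)
    x=p[0]
    for k in range(12):
        if f[0]<-9.5: break
        x+=.0004 if f[0]<-5 else .0008
        robot.move_straight(W(x,y,z),vel=.02);robot.sleep(.1);p,f=st(robot,f0)
    return x
E
python3 - <<'E'
from plant import robot
from h import *
f0=np.array([.03,-.15,-1.66]);print(seat(robot,.0789,.0841,f0))
E
```

```text
t 14.77 rack xy mm [33.73 78.8 ] z 0.0842 F rack [ 0.56 -1.15] -0.19 yawerr -0.01 op 0.341
True
t 16.21 rack xy mm [48.12 78.97] z 0.0833 F rack [-0.9   0.47] 6.39 yawerr -0.0 op 0.340
t 16.73 rack xy mm [48.31 78.95] z 0.0836 F rack [-2.03  0.52] 2.17 yawerr 0.01 op 0.341
t 17.22 rack xy mm [48.72 78.99] z 0.0837 F rack [-4.87  0.42] 2.39 yawerr 0.02 op 0.344
t 17.70 rack xy mm [48.99 78.95] z 0.0837 F rack [-6.24 -0.02] 3.73 yawerr 0.01 op 0.345
t 18.18 rack xy mm [49.07 78.95] z 0.0837 F rack [-7.03  0.08] 4.5 yawerr 0.02 op 0.341
t 18.67 rack xy mm [49.2  78.95] z 0.0838 F rack [-8.24 -0.13] 6.03 yawerr 0.02 op 0.346
t 19.15 rack xy mm [49.27 78.99] z 0.0838 F rack [-8.68  0.43] 6.23 yawerr 0.02 op 0.342
t 19.63 rack xy mm [49.4  79.03] z 0.0838 F rack [-9.68  0.37] 6.69 yawerr 0.03 op 0.342
0.052123544163899756
```

```bash
cat >> h.py <<'E'
def letgo(robot,x,y,z,f0):
    robot.move_straight(W(x+.0006,y,z),vel=.02);robot.sleep(.15);st(robot,f0)
    robot.grip(.65);robot.sleep(.1);st(robot,f0*0)
    robot.move_straight(W(x-.001,y,.18),vel=.12)
E
python3 - <<'E'
from plant import robot
from h import *
letgo(robot,.0521,.0789,.0838,np.array([.03,-.15,-1.66]))
o=O+RM@[-.075,.079]
robot.goto([.4280,-.2597,.16],[np.pi,0,np.deg2rad(150.4)])
robot.sleep(.1)
pick(robot,.4280,-.2597,150.4)
T=cloud(robot.grab_frame('top'))
c=O+RM@[.044,.079]
for lo,hi in((.055,.075),(.095,.122)):
    r=rect(T,c,.055,lo,hi);print(RM.T@(np.array(r[0][0])/1000-O),r)
E
```

```text
t 20.17 rack xy mm [49.57 78.94] z 0.0837 F rack [-10.99  -0.23] 8.86 yawerr 0.02 op 0.343
t 20.77 rack xy mm [53.25 78.76] z 0.0839 F rack [-0.5   0.27] -0.1 yawerr -0.0 op 0.653
op 0.34016024782338783 78.56926918029785
t 27.4167 opening 0.3422778827538429 df [-0.1   0.03 -6.79] mass g 692.3604620397932 tcp [ 0.428  -0.2597  0.16  ]
[0.05139815 0.07820027] (((691.8548583984375, 111.16459655761719), (62.93901443481445, 74.1446762084961), 84.11796569824219), 426, np.float64(0.06607190674082297))
[0.04677787 0.07757145] (((687.19384765625, 111.03275299072266), (30.40470314025879, 31.198036193847656), 82.96068572998047), 189, np.float64(0.1116439853438251))
```

First weight stands upright and seated; the second is 692 g, so steel and the right lane.

```bash
python3 - <<'E'
from plant import robot
from h import *
A=[np.pi,0,TH+np.pi]
robot.goto(W(-.055,-.079,.16),A)
robot.move_straight(W(-.055,-.079,.11),vel=.1,attitude=A)
robot.sleep(.3);f0=force(robot);st(robot)
print(robot.move_straight(W(-.055,-.079,.078),vel=.03,contact_N=2))
p,_=st(robot,f0);z=robot.sense()['tcp_pos'][2]+.0008
robot.move_straight(W(-.055,-.079,z),vel=.03);st(robot,f0)
for x in(-.035,-.02,-.005,.012):
    c=robot.move_straight(W(x,-.079,z),vel=.04,contact_N=14);p,f=st(robot,f0)
    if c or abs(f[1])>8:print('CONTACT');break
else: print('ok',f0,z)
E
```

```text
t 29.79 rack xy mm [-55.03 -78.94] z 0.1100 F rack [-0.57  0.41] -6.79 yawerr 0.0 op 0.344
True
t 30.76 rack xy mm [-55.33 -79.11] z 0.0831 F rack [-0.44 -0.54] 11.67 yawerr -0.02 op 0.344
t 31.16 rack xy mm [-54.82 -78.94] z 0.0835 F rack [ 0.84 -0.37] 3.56 yawerr 0.02 op 0.340
t 31.94 rack xy mm [-34.55 -79.07] z 0.0836 F rack [ 0.37 -0.39] 2.53 yawerr 0.0 op 0.339
t 32.60 rack xy mm [-18.85 -79.31] z 0.0836 F rack [ 1.54 -1.04] 1.13 yawerr -0.01 op 0.343
t 33.26 rack xy mm [ -4.22 -78.94] z 0.0837 F rack [ 1.24 -0.98] 0.82 yawerr 0.01 op 0.335
t 33.97 rack xy mm [ 12.93 -78.97] z 0.0837 F rack [ 1.17 -1.27] 0.7 yawerr 0.01 op 0.345
ok [-0.10941749  0.07011885 -6.84125669] 0.08375929314929662
```

```bash
python3 - <<'E'
from plant import robot
from h import *
f0=np.array([-.11,.07,-6.84]);x=seat(robot,-.079,.0840,f0)
print(x)
E
```

```text
t 34.67 rack xy mm [ 33.56 -79.01] z 0.0838 F rack [ 1.   -1.29] 0.52 yawerr 0.01 op 0.345
True
t 36.08 rack xy mm [ 48.06 -78.98] z 0.0833 F rack [-0.37 -0.46] 12.38 yawerr -0.0 op 0.345
t 36.67 rack xy mm [ 48.44 -78.95] z 0.0838 F rack [-1.67 -0.21] 7.01 yawerr 0.03 op 0.346
t 37.16 rack xy mm [ 48.73 -78.96] z 0.0838 F rack [-4.86 -0.41] 8.73 yawerr 0.04 op 0.341
t 37.64 rack xy mm [ 48.91 -78.99] z 0.0838 F rack [-6.87 -0.03] 9.91 yawerr 0.03 op 0.345
t 38.12 rack xy mm [ 48.99 -79.01] z 0.0838 F rack [-7.46 -0.29] 11.16 yawerr 0.03 op 0.341
t 38.61 rack xy mm [ 49.08 -79.01] z 0.0838 F rack [-7.75  0.58] 11.87 yawerr 0.04 op 0.345
t 39.09 rack xy mm [ 49.17 -78.99] z 0.0838 F rack [-8.94 -0.15] 12.33 yawerr 0.04 op 0.341
t 39.58 rack xy mm [ 49.26 -78.99] z 0.0838 F rack [-9.46 -0.12] 12.94 yawerr 0.04 op 0.340
t 40.06 rack xy mm [ 49.35 -79.04] z 0.0838 F rack [-10.33   0.49] 13.02 yawerr 0.03 op 0.345
0.052461289256304965
```

```bash
python3 - <<'E'
from plant import robot
from h import *
letgo(robot,.0524,-.079,.0838,np.array([-.11,.07,-6.84]))
robot.goto(W(-.06,0,.34),[np.pi,0,TH+np.pi]);robot.sleep(.2)
f=robot.grab_frame('wrist');print(robot.sense()['t'])
P=cloud(f)
for y in(.079,-.079):
    for lo,hi in((.056,.075),(.1,.122)):
        r=rect(P,O+RM@[.046,y],.055,lo,hi);print((RM.T@(np.array(r[0][0])/1000-O)).round(4),np.round(r[0][1],1),round(r[0][2],1),r[2])
t=robot.grab_frame('scene')['image'][185:325,320:500]
cv2.imwrite('pics/e1.png',np.hstack([cv2.resize(f['image'][150:350,190:450],(400,308),interpolation=3),cv2.resize(t,(396,308),interpolation=3)])[:,:,::-1])
E
```

```text
t 40.59 rack xy mm [ 49.49 -79.06] z 0.0837 F rack [-11.14  -0.28] 15.01 yawerr 0.03 op 0.343
t 41.20 rack xy mm [ 53.48 -79.  ] z 0.0839 F rack [-0.13  0.66] -0.15 yawerr 0.04 op 0.651
43.3833
[0.0464 0.0804] [62.3 62.5] 83.9 0.063809170738162
[0.046  0.0803] [30.3 29.2] 84.2 0.10938579707321475
[ 0.0461 -0.0782] [62.5 62.7] 83.7 0.06386799876560036
[ 0.0458 -0.078 ] [30.4 29.3] 83.6 0.10942098931699146
```

View pics/e1.png

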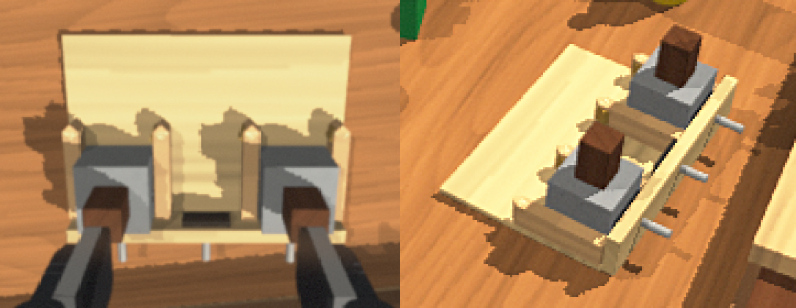

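Both weights stand flat and home against their pads in the left and right lanes, the middle lane is empty, and the robot is clear. Handing in.

```bash
python3 -c "
from plant import robot
print(robot.close_job())"
```

```text
the job is handed in; nothing more can be done
None
```

The job is handed in, at about 43 s on the robot's clock: the 177 g weight (wood) is in the left lane and the 692 g weight (steel) is in the right lane, each pushed home against its stop pad with about 11 N and left standing.

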